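# Roll the plain roller up its gutter and over the crest to the top stop

### The arm

A 7-joint arm with a two-finger parallel gripper is mounted at the origin on a cart in front of the work surface, level with it; the furniture and walls round the work are solid. World frame = base frame: x ahead of the robot, y to its left, z up, the work surface at z = 0. Lengths are in m, angles in degrees, forces in N, time in s.
With the tool pointing down it reaches from about 0.425 to 0.875 m from the base axis. Payload 4.7 kg.
Tool frame: the origin (TCP) lies between the finger pads; the fingertips stand 8 mm ahead of it and the grasp point (between the pads) lies 11 mm behind it; z points along the fingers, y is the line along which they close (so a half turn about z gives the same grasp; the last joint's range is limited). The gripper opens to 87 mm and grips with 3 to 60 N. Pads are 19 mm wide; open, the fingers measure 117 mm over their backs; the gripper's body (75 mm by 190 mm) begins 51 mm behind the grasp point.
Start: joints at [69.047, 18.392, -4.016, 83.108, 1.295, 78.541, -3.26], TCP at [0.241, -0.604, 0.231] pointing down, gripper open.
Joint ranges: [-163.93, 163.93], [-17.29, 119.83], [-79.2, 71.16], [3.27, 140.29], [-89.18, 269.18], [5.43, 117.66], [-154.24, 154.24]. Speed limits (degrees/s): [147.25, 147.25, 180, 180, 180, 180, 180].

### API

Orientations are given as [roll, pitch, yaw] about the fixed x, y, z axes, in that order (R = Rz(yaw) Ry(pitch) Rx(roll)).
In Python, from cell import env, viewer gives the robot as it stands. The module is installed in compiled form; this text tells all that it offers.
- The arm moves only by the tool arm_command, never from a script. Its argument "series" is a list of rows, each a list of 2 entries, a list of its own where there are three numbers: the shift along the tool's x, y, z in mm, then the turn about the tool's z in rad. A call has exactly 5 rows; each row is the pose to reach, as a shift and turn from the pose commanded when the call began, along the tool's axes at that moment; what a row does not reach only later rows make up. A row lasts 1/10 s, in which the tool goes at most 50 mm and 8.59 degrees, less where a joint would pass 70% of its speed; a pose out of reach is approached as far as the arm can. A call with a gripper value outside its range is refused whole. "grip" is the gripper command: -1 is fully open, 1 is shut, values between are in proportion, set as the call begins (left out, the last holds). The fingers move at their own pace and stop on an object; "grip_force" is the grip in N (left out, the last holds). Time passes only in rows, so rows that repeat a pose let the fingers close, or fill a call up. It gives the time, the measured TCP pose, the force, the opening and the grip force at its end, in the units of the state.
- env.get_obs(): the state, without advancing time (a new reading comes with each control period).
- viewer.read_camera(name): name is "scene" or "side" or "wrist"; returns (picture, depth): 420x560x3 uint8, blue, green, red; 420x560 float32, m along the optical axis (not along the pixel's ray), 0 where there is no reading.
- viewer.calibration(name): a dict with "K" (3x3 intrinsics, pixels), "T" (4x4, takes a point from camera to world coordinates); the wrist camera has in their place "hand_eye" (4x4, takes a point from camera to tool coordinates, whose origin is the TCP and whose axes are the flange's). Camera axes: x right, y up, looking along -z (the intrinsics and any distortion apply to the point x, -y, -z); pixel columns grow to the right and rows downward; lengths in m; the calibration is good to about 2 mm. The wrist camera is an equidistant fisheye: a pixel r from the principal point sees the ray r / f radians off the axis. A picture is of the moment at which its call begins: read the wrist's pose just before it. calibration takes no time and is no camera call.
- env.sign_off(): hands the job in; it is judged then, once.
The state is a dict: "time_s": time; "qpos": joint angles; "joint_velocities": joint speeds; "effort": joint torques, N m; "tool_pos": TCP position; "tool_rot": TCP orientation; "force": force on the tool from outside, world axes, zero at the start; "wrist_torque": the same for the moment, N m; "grip_width": finger opening in m; "grasp_force": force on a finger pad.
Only numpy, scipy, OpenCV 4.12 (cv2) and the standard library are available. Lean on these libraries where they do the work, as an engineer would, in place of code of your own. Each camera call takes 0.05 s, during which the arm holds its last target. There are 200 camera calls.

### The job

With a fingertip, push the plain full-width roller up its sloped gutter and over the crest near the top, so that it rests in the dip against the tall end stop and does not roll back. Roll it along the gutter, never pick it up, and leave the other roller (the one with thin pins at its ends) lying at the bottom of its gutter. Do not disturb the glue stick, the stamp or the roll of labels that stand near the rack.

Things in the scene. Friction and masses are not known exactly. Their poses are not given: they have to be found in the camera images.
- roller_rack: Fixed aluminium rack, 293 long (x) x 180 wide (y) mm. Origin: table level under its middle; +x uphill, z up. Two gutters run along x, centre lines at y = +42 and -42, each 66 wide, side walls only 8 above the gutter floor. Floor rises at 8 degrees from height 22 at x = -142 to the crest. A lip closes the low end: x = -150 to -142, top at height 31; open table beyond it.
- crest (a point): Crest of the gutter floors, midway between the two gutters: rack x = +75, y = 0, height 52.5 mm. Beyond it the floor falls at 10 degrees to the end stop, so a roller pushed past the crest rolls on by itself and stays.
- end_stop (a point): Top edge of the upright face of the tall end stop, midway between the two gutters: rack x = +135, y = 0, height 74 mm.
- plain_roller: Grey hard-plastic roller: plain cylinder, 36 mm diameter, 60 long, 0.08 to 0.17 kg, slippery (friction about 0.35). Origin: its centre; y: its axis, across the gutter. Starts at the low lip of either gutter, centre at rack x = -128, height 42; rolls back if let go below the crest. Centre height on the crest 70; at rest in the dip against the end stop: rack x = +117, height 63.
- stub_roller: The other roller, to be left alone: grey body 36 mm in diameter and 40 long with a steel pin 12 in diameter sticking out 10 at each end. Origin: its centre; y: its axis. It lies against the low lip of the other gutter at the same height.
- glue: Glue stick standing on the table beyond the tall end of the rack, 25 in diameter, 95 high. Origin: centre of its underside.
- stamp: Wooden rubber stamp standing beside the rack, on the side away from the robot, 26 x 52, 70 high. Origin: centre of its underside.
- labels: White roll of labels lying flat beside the rack, on the side away from the robot, 90 in diameter, 40 high. Origin: centre of its underside.
Not all that is in view belongs to the job. Leave any blue or green look-alike of the plain_roller alone.

How it is judged (in metres and radians):
At the end, for the whole second after the job is handed in: The plain roller rests in the dip against the tall end stop of the rack (centre within 8 mm of its seat along the gutter and 6 mm in height, its axis square to the gutter within 0.15 rad), at rest, and the roller with the pin ends still lies at the low lip of its gutter (within 20 mm along it) (x of plain_roller in the frame of roller_rack between 0.109 and 0.125 m and z of plain_roller in the frame of roller_rack between 0.057 and 0.069 m and y of plain_roller in the frame of roller_rack between -0.06 and 0.06 m and angle between the y axis of plain_roller and the y axis of roller_rack, either way round below 0.15 rad and linear speed of plain_roller below 0.02 m/s and x of stub_roller in the frame of roller_rack below -0.1076 m and z of stub_roller in the frame of roller_rack between 0.0322 and 0.0522 m); the robot touches nothing.
It fails at once if the plain roller is lifted off the gutter (more than about 12 mm) (z of plain_roller in the frame of roller_rack above 0.083 m or (x of plain_roller in the frame of roller_rack below 0 m and z of plain_roller in the frame of roller_rack above 0.073 m) or (x of plain_roller in the frame of roller_rack below -0.08 m and z of plain_roller in the frame of roller_rack above 0.062 m)).
It fails at once if the roller with the pin ends is pushed more than 30 mm from its place or lifted (distance of stub_roller from where it was at the start of the episode above 0.03 m or z of stub_roller in the frame of roller_rack above 0.0622 m).
It fails at once if the glue stick, the stamp or the label roll is moved by more than 20 mm or knocked over (distance of any of glue, stamp, labels from where it was at the start of the episode above 0.02 m or angle between any of glue, stamp's own z axis and vertical above 0.4 rad).
It also fails if it takes over 48 s, if anything falls off the work surface, if the arm or the gripper's body presses on something with over 40 N, if the wrist force passes 120 N, or if a joint passes its speed limit or range.

## Working session

There is one attempt and no reset: what is moved stays moved. The work goes in short steps, Python scripts to look and compute and a tool call to move; the robot and the scene stay as the last step left them, time stands still between calls to the robot, and variables do not carry over. Pictures are saved under pics/ and viewed, at most 10 in all, crops included, and the job is handed in when it is done.

Besides the shell and the picture viewer there is one more tool, called in YAML: its name, and indented under it one key for each argument. arm_command: Moves the arm, as the interface text tells. Its arguments: {"type":"object","properties":{"series":{"type":"array"},"grip":{"type":"number"},"grip_force":{"type":"number"}},"required":["series"]}

```bash
mkdir -p pics; cat > h.py <<'E'
import numpy as np, cv2
from cell import env, viewer
def world(name,d,c):
    K=np.array(c["K"]);T=np.array(c["T"])
    v,u=np.mgrid[:d.shape[0],:d.shape[1]]
    p=np.stack([(u-K[0,2])/K[0,0]*d,-(v-K[1,2])/K[1,1]*d,-d],-1)
    return p@T[:3,:3].T+T[:3,3]
E
python3 - <<'E'
from h import *
o=env.get_obs();print(o)
for n in("scene","side"):
    p,d=viewer.read_camera(n);c=viewer.calibration(n);print(c)
    cv2.imwrite(f"pics/{n}0.png",p);np.savez(f"{n}0.npz",p=p,d=d,w=world(n,d,c))
E
```

```text
{'time_s': 0.0, 'qpos': array([69.04663435, 18.44006313, -4.01676281, 83.17478447,  1.29388604,
       78.54091637, -3.25759201]), 'joint_velocities': array([ 0.09119527, -0.01814035,  0.02301862, -0.01802916,  0.09334213,
       -0.00858857,  0.02274532]), 'effort': array([ 5.87280938e-04, -4.91287744e+01, -4.03830204e-01, -3.12524199e+01,
       -6.39863173e-02,  4.37680143e-02,  1.84476576e-04]), 'tool_pos': array([ 0.24075246, -0.6031884 ,  0.22945132]), 'tool_rot': array([-1.79889423e+02,  4.26665956e-03,  2.17664710e+01]), 'force': array([-0.02295046, -0.14197779, -0.09540177]), 'wrist_torque': array([-0.0089732 , -0.01900815,  0.0072674 ]), 'grasp_force': 0.0, 'grip_width': 0.08681189100111109}
{'K': array([[396.69490681,   0.        , 285.46161148],
       [  0.        , 396.69490681, 212.2432348 ],
       [  0.        ,   0.        ,   1.        ]]), 'T': array([[ 0.79040305,  0.28398826, -0.54278327,  0.09929456],
       [-0.61247108,  0.3835998 , -0.69118042, -0.59302134],
       [ 0.01192443,  0.87875017,  0.47713305,  0.52517892],
       [ 0.        ,  0.        ,  0.        ,  1.        ]])}
{'K': array([[476.91778347,   0.        , 286.11351167],
       [  0.        , 476.91778347, 206.20749129],
       [  0.        ,   0.        ,   1.        ]]), 'T': array([[-0.98741322,  0.05854187, -0.14692852,  0.45532219],
       [-0.15794662, -0.41341928,  0.89673706,  0.93202662],
       [-0.00824642,  0.90865689,  0.41746215,  0.48451242],
       [ 0.        ,  0.        ,  0.        ,  1.        ]])}
```

View pics/scene0.png

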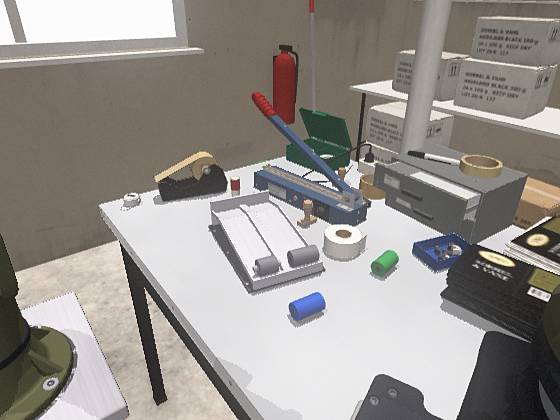

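View pics/side0.png

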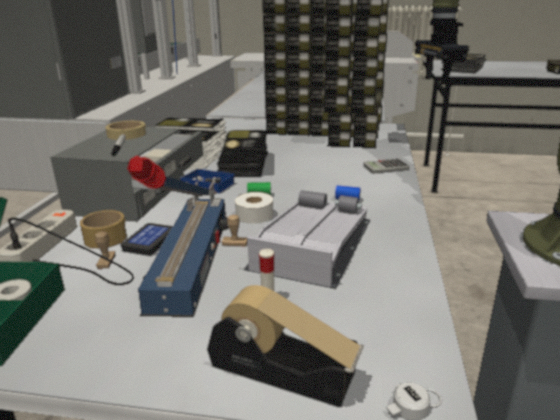

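The scene view shows the rack with its low end toward the camera. Candidates for the plain roller are two grey rollers, left (265,266) and right (302,256), plus a blue (307,306) and a green (385,263) look-alike. The right grey one looks full-width, so I'll check it in a crop and fit the rack.

```bash
python3 - <<'E'
from h import *
z=np.load("scene0.npz");p=z['p'];w=z['w']
cv2.imwrite("pics/crop1.png",cv2.resize(p[185:295,200:330],None,fx=5,fy=5,interpolation=cv2.INTER_CUBIC))
for u,v in[(265,266),(302,256),(265,258),(302,248),(235,235),(265,225),(335,233),(308,213),(235,187)]:print(u,v,w[v,u].round(4))
m=(w[...,2]>.015)&(w[...,2]<.09)
m[:185]=0;m[292:]=0;m[:,:205]=0;m[:,326:]=0
q=w[m];print(q.min(0),q.max(0),len(q));print(cv2.minAreaRect(q[:,:2].astype(np.float32)))
E
```

```text
265 266 [ 0.4669 -0.0611  0.0519]
302 256 [ 0.5474 -0.0799  0.0531]
265 258 [ 0.4761 -0.0482  0.0602]
302 248 [ 0.5606 -0.0639  0.0591]
235 235 [0.4862 0.0856 0.0446]
265 225 [0.5672 0.0814 0.0448]
335 233 [ 0.6816 -0.0405  0.0405]
308 213 [0.6993 0.077  0.0366]
235 187 [0.5932 0.2583 0.0716]
[ 0.43457361 -0.09915373  0.01502089] [0.81534525 0.39666163 0.07737921] 7810
((0.6287252902984619, 0.11789873242378235), (0.4886443018913269, 0.3242172598838806), 67.1234359741211)
```

View pics/crop1.png

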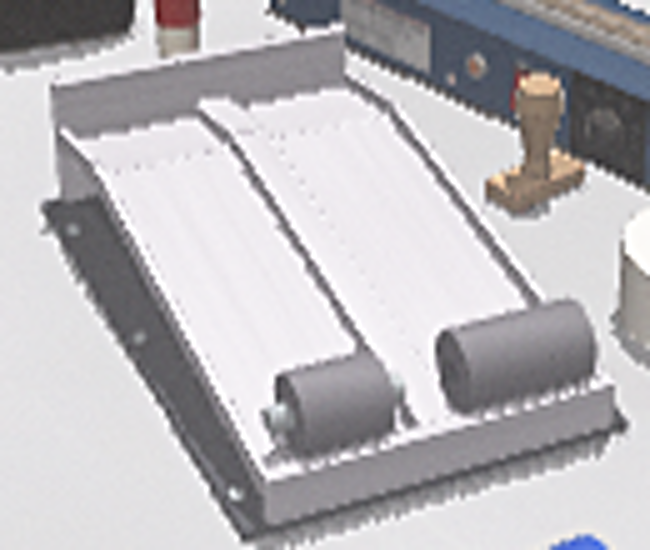

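The crop shows the left roller has pins, and the right one is plain and full-width. So the plain roller is in the far gutter, rack y = -42. Next I'll fit the rack pose.

```bash
cat >> h.py <<'E'
def ray(c,u,v,z):
    K=np.array(c["K"]);T=np.array(c["T"]);r=T[:3,:3]@[(u-K[0,2])/K[0,0],-(v-K[1,2])/K[1,1],-1]
    return T[:3,3]+r*(z-T[2,3])/r[2]
E
python3 - <<'E'
from h import *
from scipy.optimize import least_squares
c=viewer.calibration("scene")
px=lambda a,b:(200+(a+.5)/5-.5,185+(b+.5)/5-.5)
P=[ray(c,*px(265,475),.031),ray(c,*px(612,390),.031),ray(c,*px(52,88),.074),ray(c,*px(343,30),.074)]
for q in P:print(q.round(4))
print("widths",np.linalg.norm(P[0]-P[1]),np.linalg.norm(P[2]-P[3]),"len",np.linalg.norm((P[0]+P[1]-P[2]-P[3])[:2]/2))
L=np.array([[-150,90],[-150,-90],[135,90],[135,-90]])/1e3
def R(a):return np.array([[np.cos(a),-np.sin(a)],[np.sin(a),np.cos(a)]])
f=lambda x:((L@R(x[2]).T+x[:2])-np.array(P)[:,:2]).ravel()
s=least_squares(f,[.56,.1,1.4]);print("rack",s.x[:2],np.degrees(s.x[2]),s.fun.reshape(-1,2).round(4))
# rollers and floor from depth in rack frame
z=np.load("scene0.npz");w=z['w'];r=np.c_[(w[...,:2].reshape(-1,2)-s.x[:2])@R(s.x[2]),w[...,2].ravel()]
for y in(-.042,.042):
    m=(abs(r[:,1]-y)<.045)&(r[:,2]>.043)&(r[:,0]>-.16)&(r[:,0]<-.09);q=r[m]
    g=least_squares(lambda a:np.hypot(q[:,0]-a[0],q[:,2]-a[1])-.018,[-.128,.042],loss='soft_l1',f_scale=.002)
    print("roller",g.x,np.percentile(q[:,1],[1,50,99]),len(q))
m=(abs(r[:,1]+.042)<.02)&(r[:,0]>-.08)&(r[:,0]<.07);print("floor",np.polyfit(r[m,0],r[m,2],1))
m=(abs(r[:,1])<.08)&(r[:,2]>.064)&(r[:,0]>.1)&(r[:,0]<.17);print("stop",np.percentile(r[m],[2,50,98],axis=0))
for n,v,u in[("stamp",205,308),("labels",228,345),("glue",181,235)]:print(n,w[v,u],r[v*560+u])
E
```

```text
[ 0.4373 -0.0599  0.031 ]
[ 0.5867 -0.1001  0.031 ]
[0.4937 0.2137 0.074 ]
[0.6494 0.1827 0.074 ]
widths 0.1547166871044154 0.15873054834381706 len 0.2844673787893822
rack [0.54336907 0.06641371] 77.64638718637995 [[-0.0139 -0.001 ]
 [ 0.0125  0.0007]
 [-0.0094  0.0038]
 [ 0.0108 -0.0036]]
roller [-0.12820757  0.04208244] [-0.07299171 -0.03990933 -0.01410932] 396
roller [-0.12860926  0.04161324] [0.01105843 0.0429146  0.06861608] 329
floor [0.14144085 0.04262913]
stop [[ 0.13142703 -0.07563761  0.06442792]
 [ 0.13507952  0.00486281  0.07062702]
 [ 0.14044192  0.07752412  0.07569465]]
stamp [0.6991797  0.07820851 0.05932508] [ 0.04485653 -0.14967953  0.05932508]
labels [ 0.71693035 -0.0381924   0.04043553] [-0.06505155 -0.19192252  0.04043553]
glue [0.59257532 0.25561102 0.09046888] [ 0.19534401 -0.00758919  0.09046888]
```

```bash
cat >> h.py <<'E'
from scipy.spatial.transform import Rotation as Ro
RACK=np.array([.5434,.0664]);YAW=77.7
RR=Ro.from_euler('z',YAW,degrees=True).as_matrix()
def state():
    o=env.get_obs();Rt=Ro.from_euler('xyz',o['tool_rot'],degrees=True).as_matrix()
    pr=RR.T@(o['tool_pos']-np.r_[RACK,0])
    print("t %.2f"%o['time_s'],"rack mm",(pr*1e3).round(1),"rot",o['tool_rot'].round(2),"F",o['force'].round(2),"w",o['grip_width']);return o,Rt
def goal(x,y,z): # TCP goal in rack frame, mm
    o,Rt=state();t=RR@(np.array([x,y,z])/1e3)+np.r_[RACK,0]
    rv=Rt.T@RR@np.diag([1,-1,-1.])
    print("goal shift tool mm",(Rt.T@(t-o['tool_pos'])*1e3).round(1),"turn rad",Ro.from_matrix(rv).as_rotvec().round(3))
E
python3 - <<'E'
from h import *
w=np.load("scene0.npz")['w']
for u,v in[(307,306),(307,299),(292,310),(324,300)]:print((RR.T@(w[v,u]-np.r_[RACK,0])).round(3))
goal(-180,-42,150)
E
```

```text
[-0.26   0.015  0.032]
[-0.246  0.008  0.035]
[-0.247  0.039  0.021]
[-0.256 -0.023  0.029]
t 0.10 rack mm [-718.7  153.   229.6] rot [-179.9     0.     21.76] F [-0.14 -0.19 -0.34] w 0.08691066637083165
goal shift tool mm [ 463.3 -336.9   80.1] turn rad [-0.002 -0.001 -0.976]
```

arm_command:
  series:
    - [[37,-27,0],-0.09]
    - [[74,-54,0],-0.18]
    - [[111,-81,0],-0.27]
    - [[148,-108,0],-0.36]
    - [[185,-135,0],-0.45]
  grip: 0.45

```text
time_s: 0.6
tool_pos: [0.3633, -0.4079, 0.2302]
tool_rot: [-180.0, 0.0, 47.7]
force: [0.9, 0.0, 0.5]
grip_width: 0.0551
grasp_force: 0.0
```

```bash
python3 -c "
from h import *
goal(-182,-42,150)"
```

```text
t 0.60 rack mm [-501.8   75.   230.2] rot [-1.7998e+02  1.0000e-02  4.7750e+01] F [0.85 0.02 0.46] w 0.05508308798484934
goal shift tool mm [335.5 -58.3  80.2] turn rad [-0.     0.    -0.523]
```

arm_command:
  series:
    - [[40,-7,0],-0.1]
    - [[80,-14,5],-0.2]
    - [[120,-21,10],-0.3]
    - [[160,-28,15],-0.4]
    - [[200,-35,20],-0.5]

```text
time_s: 1.1
tool_pos: [0.4723, -0.237, 0.2101]
tool_rot: [-180.0, 0.0, 76.4]
force: [-0.8, -0.5, -1.0]
grip_width: 0.0251
grasp_force: 0.0
```

```bash
python3 -c "
from h import *
goal(-182,-42,90)"
```

```text
t 1.10 rack mm [-311.6    4.9  210.1] rot [-1.7998e+02  1.0000e-02  7.6420e+01] F [-0.76 -0.46 -1.03] w 0.02507014122810868
goal shift tool mm [130.6  44.  120.1] turn rad [-0.     0.    -0.022]
```

arm_command:
  series:
    - [[33,11,20],-0.022]
    - [[66,22,45],-0.022]
    - [[98,33,70],-0.022]
    - [[130,44,100],-0.022]
    - [[130,44,120],-0.022]

```text
time_s: 1.6
tool_pos: [0.5468, -0.1164, 0.0885]
tool_rot: [-179.9, -0.2, 77.9]
force: [0.1, 0.1, -0.0]
grip_width: 0.0241
grasp_force: 0.0
```

```bash
python3 - <<'E'
from h import *
goal(-180,-42,46)
p,d=viewer.read_camera("scene");cv2.imwrite("pics/s1.png",cv2.resize(p[150:310,200:360],None,fx=3.7,fy=3.7,interpolation=cv2.INTER_CUBIC))
E
```

```text
t 1.60 rack mm [-177.8  -42.3   88.5] rot [-179.93   -0.22   77.89] F [ 0.08  0.14 -0.03] w 0.024105246091353102
goal shift tool mm [-2.3 -0.2 42.5] turn rad [-0.001 -0.004  0.003]
```

View pics/s1.png

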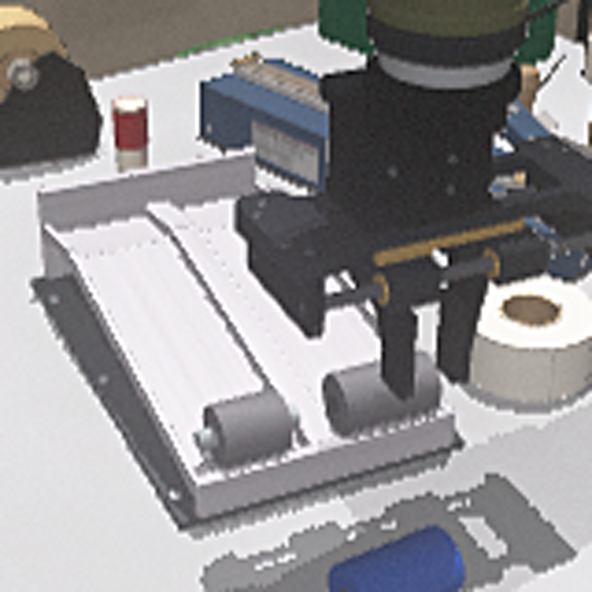

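The fingers are just short of the lip. I'll check the projection of the expected tips against the picture, where the visible tips are at crop (400,395) and (450,380).

```bash
python3 - <<'E'
from h import *
c=viewer.calibration("scene");K=np.array(c["K"]);T=np.linalg.inv(np.array(c["T"]))
def pr(*r):
    w=RR@np.array(r)+np.r_[RACK,0];q=T[:3,:3]@w+T[:3,3]
    u=K[0,0]*q[0]/-q[2]+K[0,2];v=-K[1,1]*q[1]/-q[2]+K[1,2];return ((u+.5-200)*3.7,(v+.5-150)*3.7)
for y in(-.042+.0195,-.042-.0195):print("tip",pr(-.178,y,.0805))
for y in(-.012,-.072):print("roller end",pr(-.128,y,.042))
E
```

```text
tip (np.float64(391.179756735772), np.float64(392.3066718792475))
tip (np.float64(455.06518612785635), np.float64(375.13238706223797))
roller end (np.float64(330.8872420344237), np.float64(406.8688694049804))
roller end (np.float64(423.664943004401), np.float64(381.9718126174618))
```

arm_command:
  series:
    - [[-2,0,20],0]
    - [[-2,0,43],0]
    - [[-2,0,43],0]
    - [[6,0,43],0]
    - [[14,0,43],0]

```text
time_s: 2.15
tool_pos: [0.5497, -0.1091, 0.049]
tool_rot: [179.9, 0.0, 77.4]
force: [0.2, 0.5, 0.1]
grip_width: 0.0246
grasp_force: 0.0
```

```bash
python3 -c "
from h import *
goal(-120,-42,50)"
```

```text
t 2.15 rack mm [-170.1  -43.6   49. ] rot [179.88   0.    77.39] F [0.18 0.52 0.09] w 0.02455413951341492
goal shift tool mm [50.1 -1.8 -1. ] turn rad [ 0.002  0.    -0.005]
```

arm_command:
  series:
    - [[0,0,3],0]
    - [[4,0,3],0]
    - [[8,0,3],0]
    - [[12,0,3],0]
    - [[16,0,2],0]

```text
time_s: 2.65
tool_pos: [0.5522, -0.0934, 0.0456]
tool_rot: [-180.0, 0.0, 77.4]
force: [0.3, -0.4, 0.7]
grip_width: 0.0241
grasp_force: 0.2
```

```bash
python3 -c "
from h import *
goal(-120,-43,50)"
```

```text
t 2.65 rack mm [-154.3  -42.6   45.6] rot [-1.800e+02  2.000e-02  7.745e+01] F [ 0.27 -0.38  0.7 ] w 0.02414493850136639
goal shift tool mm [34.3  0.2 -4.4] turn rad [-0.     0.    -0.004]
```

arm_command:
  series:
    - [[4,0,0],0]
    - [[9,0,-1],0]
    - [[16,0,-2],0]
    - [[24,0,-3],0]
    - [[32,0,-4],0]

```text
time_s: 3.15
tool_pos: [0.5593, -0.0614, 0.0497]
tool_rot: [180.0, -0.0, 77.5]
force: [0.8, -0.7, 0.9]
grip_width: 0.024
grasp_force: 0.2
```

```bash
cat >> h.py <<'E'
def rollers(tag=None,n="scene"):
    p,d=viewer.read_camera(n);w=world(n,d,viewer.calibration(n))
    if tag:cv2.imwrite(f"pics/{tag}.png",cv2.resize(p[150:310,200:360],None,fx=3.7,fy=3.7,interpolation=cv2.INTER_CUBIC))
    return p,(w-np.r_[RACK,0])@RR
E
python3 - <<'E'
from h import *
goal(-80,-43,55)
rollers("s2")
E
```

```text
t 3.15 rack mm [-121.5  -42.8   49.7] rot [ 1.800e+02 -1.000e-02  7.747e+01] F [ 0.79 -0.73  0.94] w 0.023950738042100444
goal shift tool mm [41.5  0.1 -5.3] turn rad [ 0.    -0.    -0.004]
```

View pics/s2.png

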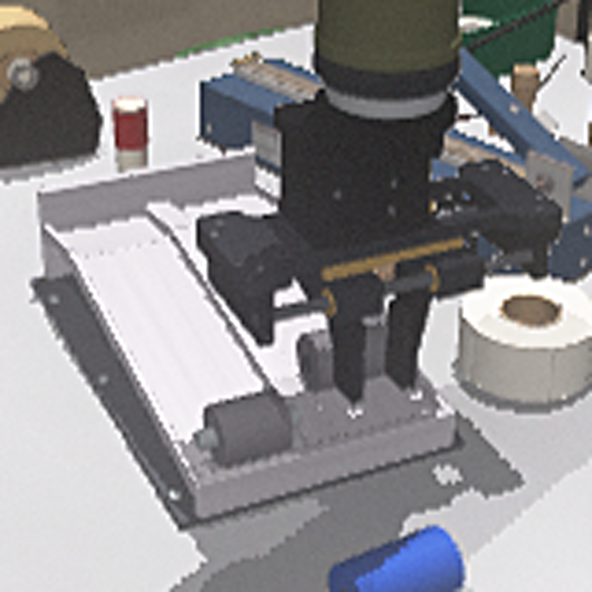

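The roller sits square ahead of both fingertips at crop (315,360), and the stub roller has not moved. I'll keep pushing.

arm_command:
  series:
    - [[10,0,-1],0]
    - [[20,0,-2.5],0]
    - [[30,0,-4],0]
    - [[40,0,-5.5],0]
    - [[50,0,-7],0]

```text
time_s: 3.7
tool_pos: [0.5702, -0.0124, 0.0567]
tool_rot: [180.0, -0.0, 77.5]
force: [0.1, -0.2, 0.6]
grip_width: 0.024
grasp_force: 0.2
```

arm_command:
  series:
    - [[10,0,-1.5],0]
    - [[20,0,-3],0]
    - [[30,0,-4],0]
    - [[40,0,-5.5],0]
    - [[50,0,-7],0]

```text
time_s: 4.2
tool_pos: [0.581, 0.0361, 0.0636]
tool_rot: [-180.0, 0.0, 77.5]
force: [-0.3, -0.4, 0.3]
grip_width: 0.0242
grasp_force: 0.2
```

```bash
python3 - <<'E'
from h import *
goal(20,-43,69)
rollers("s3")
E
```

```text
t 4.20 rack mm [-21.6 -43.2  63.6] rot [-1.800e+02  1.000e-02  7.745e+01] F [-0.33 -0.37  0.31] w 0.024241912791540726
goal shift tool mm [41.6 -0.4 -5.4] turn rad [-0.     0.    -0.004]
```

View pics/s3.png

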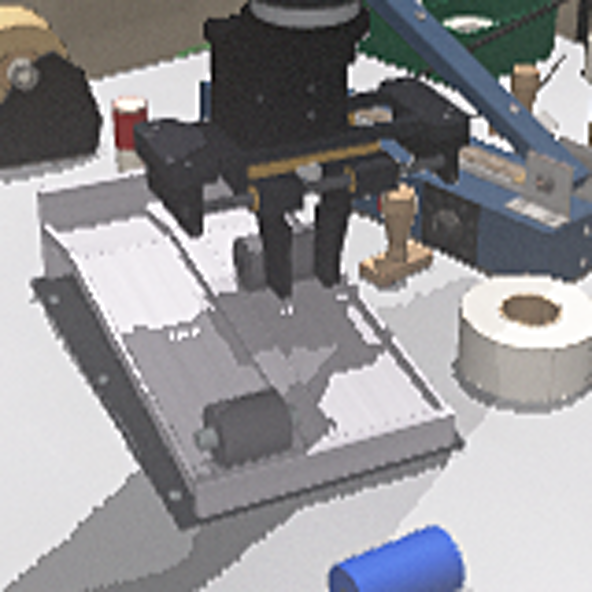

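The roller is on the slope, square to the gutter. Before the last stretch I'll check how close the cutter and its lever are to the gripper body's path.

```bash
python3 - <<'E'
from h import *
for n in("scene0","side0"):
    w=np.load(n+".npz")['w'];r=(w-np.r_[RACK,0])@RR
    m=(r[...,0]>-.1)&(r[...,0]<.16)&(r[...,1]>-.26)&(r[...,1]<.1)&(r[...,2]>.085)&(r[...,2]<.6)&(np.linalg.norm(w[...,:2],axis=-1)>.3)
    q=r[m];print(n,len(q))
    if len(q):print(np.percentile(q,[0,5,50,95,100],axis=0).round(3),q[q[:,1].argmax()])
E
```

```text
scene0 710
[[-0.023 -0.26   0.085]
 [-0.006 -0.252  0.09 ]
 [ 0.072 -0.222  0.124]
 [ 0.15  -0.191  0.165]
 [ 0.159 -0.184  0.174]] [ 0.1567094  -0.1839908   0.16781697]
side0 244
[[-0.02  -0.239  0.085]
 [-0.007 -0.235  0.088]
 [ 0.087 -0.21   0.123]
 [ 0.153 -0.185  0.159]
 [ 0.16  -0.181  0.169]] [ 0.15965051 -0.18102279  0.16631966]
```

arm_command:
  series:
    - [[10,0,-1.5],0]
    - [[20,0,-3],0]
    - [[30,0,-4],0]
    - [[40,0,-5.5],0]
    - [[48,0,-6.5],0]

```text
time_s: 4.75
tool_pos: [0.5915, 0.0834, 0.0702]
tool_rot: [180.0, -0.0, 77.5]
force: [-0.2, 0.4, -0.1]
grip_width: 0.0239
grasp_force: 0.3
```

arm_command:
  series:
    - [[7,0,-1],0]
    - [[14,0,-2],0]
    - [[21,0,-3],0]
    - [[26,0,-3],0]
    - [[30,0,-3],0]

```text
time_s: 5.25
tool_pos: [0.5978, 0.1121, 0.073]
tool_rot: [-180.0, -0.0, 77.5]
force: [0.1, -0.5, 0.3]
grip_width: 0.0239
grasp_force: 0.0
```

```bash
python3 - <<'E'
from h import *
state()
rollers("s4")
p,r=rollers(n="side");cv2.imwrite("pics/s4side.png",cv2.resize(p[150:300,220:400],None,fx=4,fy=4,interpolation=cv2.INTER_CUBIC))
E
```

```text
t 5.25 rack mm [ 56.3 -43.4  73. ] rot [-1.800e+02 -1.000e-02  7.747e+01] F [ 0.08 -0.54  0.26] w 0.02388274089964939
```

View pics/s4side.png

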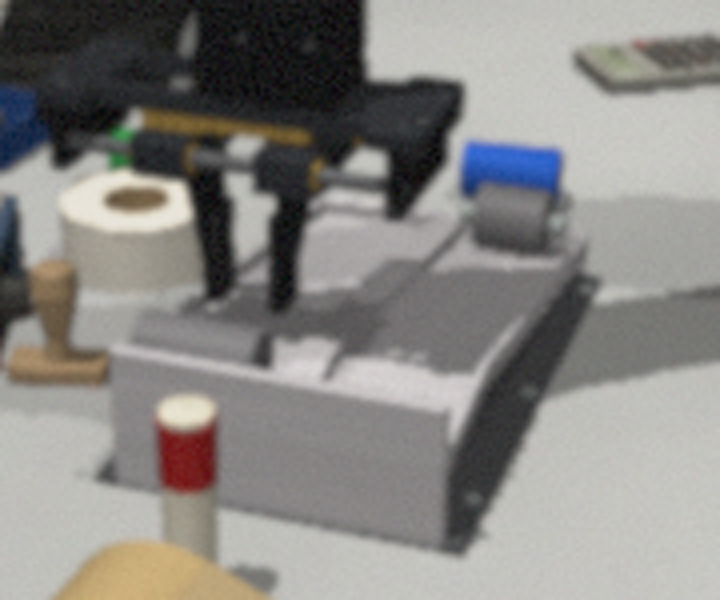

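The roller has passed the crest and lies by the end stop at side-crop (200,340); the fingers are clear behind it. I'll raise the arm, then verify.

arm_command:
  series:
    - [[-5,0,0],0]
    - [[-10,0,-20],0]
    - [[-20,0,-50],0]
    - [[-40,0,-80],0]
    - [[-70,0,-110],0]

```text
time_s: 5.85
tool_pos: [0.5821, 0.0436, 0.1841]
tool_rot: [-180.0, -0.0, 77.6]
force: [1.5, -0.5, 0.0]
grip_width: 0.0239
grasp_force: 0.0
```

arm_command:
  series:
    - [[-40,0,0],0]
    - [[-80,0,0],0]
    - [[-120,0,0],0]
    - [[-160,0,0],0]
    - [[-160,0,0],0]

```text
time_s: 6.35
tool_pos: [0.5456, -0.122, 0.1827]
tool_rot: [-180.0, 0.3, 76.8]
force: [0.5, 0.2, -0.2]
grip_width: 0.024
grasp_force: 0.0
```

```bash
python3 - <<'E'
from h import *
from scipy.optimize import least_squares
state()
for k in range(2):
    p,r=rollers("s5");r=r.reshape(-1,3)
    for y,x0 in((-.042,.117),(.042,-.128)):
        q=r[(abs(r[:,1]-y)<.03)&(abs(r[:,0]-x0)<(.017 if x0>0 else .03))&(r[:,2]>(.055 if x0>0 else .045))]
        g=least_squares(lambda a:np.hypot(q[:,0]-a[0]-a[2]*(q[:,1]-y),q[:,2]-a[1])-.018,[x0,.05,0],loss='soft_l1',f_scale=.002)
        print(g.x.round(4),len(q))
E
```

```text
t 6.35 rack mm [-183.6  -42.3  182.7] rot [-179.97    0.27   76.79] F [ 0.47  0.24 -0.22] w 0.024005824871366984
[0.1177 0.0641 0.0009] 239
[-0.1403  0.0739  0.1464] 404
[ 0.1178  0.0638 -0.0036] 234
[-0.1394  0.075   0.1407] 440
```

View pics/s5.png

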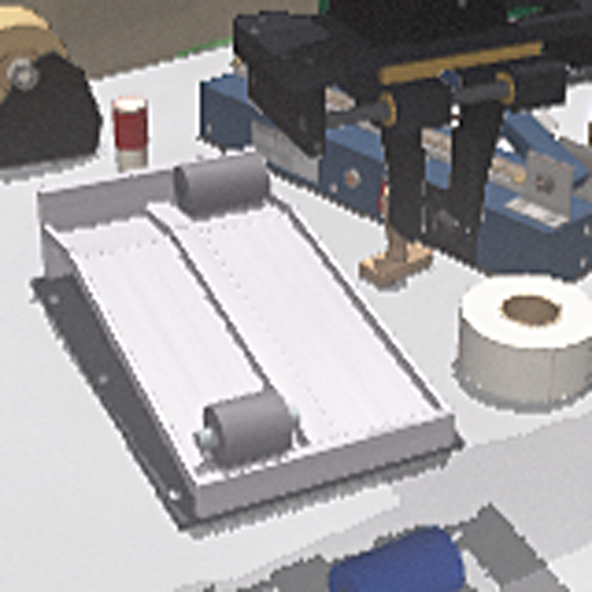

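The plain roller is seated in the dip at crop (222,185), measured at x = 0.118, z = 0.064 and square. The stub roller is unmoved at (250,428). The stub fit picked up points from the gripper above it, so I'm ignoring those numbers. Handing in.

```bash
python3 -c "
from cell import env
print(env.sign_off())"
```

```text
the job is handed in; nothing more can be done
None
```

I pushed the plain roller over the crest and handed the job in at about 6.5 s; no verdict came back. My last measurement had it square against the end stop (rack x = 0.118, z = 0.064), and the pictures showed the pin-ended roller, stamp, labels and glue stick still in place.

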